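# Shadow a gemstone on the light base: daylight filter home, sprung shutter held half open

## Robot

A 6-joint arm with a two-finger parallel gripper is mounted at the origin on the work surface. World frame = base frame: x ahead of the robot, y to its left, z up, the work surface at z = 0. Lengths are in m, angles in rad, forces in N, time in s.
With the tool pointing down it reaches from about 0.3 to 0.775 m from the base axis. Payload 14.6 kg.
Tool frame: the origin (TCP) lies on the centre line of the jaws, within the pads' length; the fingertips stand 19 mm ahead of it and the grasp point (between the pads) is the TCP (ctrl.tip_reach is the distance from the TCP to the fingertips, in m); x points along the fingers, y is the direction in which the jaws open and shut, and the axes are right-handed (so a half turn about x gives the same grasp; the last joint's range is limited). The gripper opens to 94 mm and grips with 3 to 60 N. Pads are 16 mm wide; open, the fingers measure 119 mm over their backs; the gripper's body (75 mm by 177 mm) begins 78 mm behind the grasp point.
Start: joints at [-1.187, 0.3, 1.521, -0, 1.321, -0.067], TCP at [0.24, -0.495, 0.224] pointing down, gripper open.
Joint ranges: [-3.03, 3.03], [-0.79, 2.21], [0.23, 2.52], [-1.04, 4.18], [0, 3.07], [-2.55, 2.55]. Speed limits (rad/s): [2.22, 2.22, 2.57, 3.14, 3.14, 3.14].

## Interface

Orientations are given as [roll, pitch, yaw] about the fixed x, y, z axes, in that order (R = Rz(yaw) Ry(pitch) Rx(roll)).
In Python, from station import ctrl, optics, models gives the robot as it stands. The module is installed in compiled form; this text tells all that it offers.
- The arm moves only by the tool arm_command, never from a script. Its argument "deltas" is a list of rows, each an object with "translation": the shift along the tool's x, y, z in units of 25 mm (1.0 is 25 mm), a list of three; "turn": the turn, a rotation vector about the tool's x, y, z in units of 5 degrees (1.0 is 5 degrees), a list of three. In form: [{"translation": [x, y, z], "turn": [rx, ry, rz]}, ...]. A call has 1 to 12 rows; each row is the pose to reach, as a shift and turn from the pose commanded when the call began, along the tool's axes at that moment; what a row does not reach only later rows make up. A row lasts 1/12 s, in which the tool goes at most 41.7 mm and 7.16 degrees, less where a joint would pass 70% of its speed; a pose out of reach is approached as far as the arm can. A call with a gripper value outside its range is refused whole. "gripper" is the finger opening in mm, from 0 to 94, set as the call begins (left out, the last holds). The fingers move at their own pace and stop on an object; "force" is the grip in N (left out, the last holds). Time passes only in rows, so rows that repeat a pose let the fingers close. It gives the time, the measured TCP pose, the force and the opening at its end, in the units of the state.
- ctrl.get_obs(): the state, without advancing time (a new reading comes with each control period).
- optics.camera(name): name is "scene" or "top" or "wrist"; returns the picture (420x560x3 uint8, red, green, blue); there is no depth.
- optics.get_calibration(name): a dict with "K" (3x3 intrinsics, pixels), "origin" and "orientation" of the camera in the world. Camera axes: x right, y down, z forward; pixel columns grow to the right and rows downward; lengths in m; the calibration is good to about 2 mm. A picture is of the moment at which its call begins: read the wrist's pose just before it. get_calibration takes no time and is no camera call; for the wrist camera it gives the pose at the moment of the call.
- ctrl.hand_in(): hands the job in, once; it reports no verdict.
Trained networks look in the newest picture that a camera, given by its name, has taken for a name from the list of things; names that differ only in an ending like _2 or _b are one class to them, and where a whole thing is asked for, a point or a joint stands for the part that bears it (a point fixed in the world has none). Each returns a list of dicts, best first, with "score" (0 to 1); they miss things now and then, are a little off and sometimes report something else, mostly with a low value. They report only what shows in the picture. A call takes as long as a camera call.
- models.look_for(target, camera): "box" ([left, top, right, bottom] in pixels, round what is visible of it).
- models.cut_out(target, camera): "pixels" (420x560 bool, what is visible of it) and "box" ([left, top, right, bottom] in pixels, round what is visible of it).
- models.mark_of(target, camera): "at" ([column, row] in pixels: a listed point, or the origin of a listed thing).
The state is a dict: "time_s": time; "qpos": joint angles; "joint_vel": joint speeds; "tau": joint torques, N m; "ee_pos": TCP position; "eef_rot": TCP orientation; "force": force on the tool from outside, world axes, zero at the start; "moment": the same for the moment, N m; "grip_width": finger opening in m.
Only numpy, scipy, OpenCV 4.12 (cv2) and the standard library are available. Lean on these libraries where they do the work, as an engineer would, in place of code of your own. Each camera call takes 0.05 s, during which the arm holds its last target.

## Task

On the gem light base, with the sprung shutter still shut, slide the blue thumb grip of the filter all the way to its end stop at the blue-dot end of its slot, so that the blue daylight filter sits under the light well. Then draw the orange thumb grip of the shutter open against its spring to half travel, so that the blade's leading edge runs across the middle of the well, level with the red ticks, and finish while still holding it there: do not let go. Keep off the clamped stone and leave the things around the base where they are.

Things in the scene. Friction and masses are not known exactly. Their poses are not given: they have to be found in the camera images.
- light_base: Gem light base fixed to the table: white housing, grey deck, 220 (x) x 300 (y) x 70 high mm. Origin: centre of its underside; +x from its front (near the robot) to its back, +y to its left seen from the robot, +z up. Both thumb grips slide along its y. Guide rails, 7 high, stand on the deck at x = -10 and 60; a spring barrel, up to 18 above the deck, lies along y at x = 77.
- well_center (a point): Centre of the round light well (48 mm across) in the deck of the light base, at deck height, at (25, 30, 70) mm in the frame of light_base. A red tick on either guide rail is level with it in y. Axes as light_base.
- filter (a joint): Travel of the filter slide in m: 0 at the white-dot end (base -y), 0.060 at its end stop at the blue-dot end (base +y). Starts somewhere in the first 20 mm. Plain friction of about 2 N; it stays where it is left.
- filter_grip_mid (a point): Grip point of the blue filter thumb grip, an upright tab near the front of the deck: 12 thick along the slide (base y), 26 along base x, from 2 to 40 above the deck. The point is in its middle, 28 above the deck, and moves with it; at joint filter = 0 it is at (-68, -40, 98) mm in the light_base frame. Pinch it from above, fingers closing along base y, or push it.
- shutter_travel (a joint): Opening travel of the shutter in m: 0 shut (blade covers the well), 0.060 fully open at its stop; it opens towards base -y. Half travel is 0.030. Spring closes it: about 2.5 N at 0, 7.9 N at half, 13.3 N at full (180 N/m); it shuts by itself when let go.
- shutter: The sprung shutter: black blade in the rails with the orange thumb grip on its tail, an upright tab 12 thick along the slide (base y), 26 along base x. Origin at the foot of the tab, 73 above the underside of the base; the tab stands from 2 to 40 above it. Shut, the origin is at (25, -65, 73) mm in the light_base frame; it moves with the shutter. Axes as light_base.
- shutter_grip_mid (a point): Grip point of the shutter thumb grip, on its middle plane, 26 above its foot (99 above the table), moving with it. Take it from above with the fingers closing along base y. Axes as light_base.
- shutter_edge (a point): Middle of the leading edge (white line) of the black shutter blade, on its upper side. Shut, it is 30 mm past the well centre on the base +y side; at half travel it is level with the well centre in base y.
- stone_holder: Stone holder fixed to the base: an 18 thick steel post, 34 high, on the deck at (95, 105) mm of the light_base frame, with a wire arm that holds a violet stone (16 across) over the centre of the well, 17 to 31 above the deck. Origin and axes as light_base. Do not touch.
- loupe: Folded steel loupe, 34 x 22 x 16 mm, lying to the left of the base. Origin under its centre. Leave alone.
- vial: Upright clear bead vial with white cap, 29 across, 69 high, to the left of the base. Origin under its centre. Leave alone.
- ring_box: Green ring box, 53 x 49 x 43 mm, to the left of the base. Origin under its centre. Leave alone.
- stone_tray: White tray of cabochons, 130 x 90 x 20 mm, to the right of the base. Origin under its centre. Leave alone.
- caliper: Digital caliper lying flat, 200 long, 15 high, at the right of the table, clear of the base. Origin under its middle. Leave alone.
- tweezers: Steel tweezers lying flat, 130 x 9 x 9 mm, at the front left of the table. Origin under its centre. Leave alone.
- bead_box: Blue bead box with clear lid, 112 x 77 x 30 mm, at the left of the table. Origin under its centre. Leave alone.

How it is judged:
By the outcome, as a careful person would: the job done as asked, in the order asked, and still so for the second after the job is handed in, while the arm keeps its last pose, push and grip.
It also fails if it takes over 43 s, if anything falls off the work surface, if the arm or the gripper's body presses on something with over 40 N, if the wrist force passes 120 N, or if a joint passes its speed limit or range.

## Working session

There is one attempt and no reset: what is moved stays moved. The work goes in short steps, Python scripts to look and compute and a tool call to move; the robot and the scene stay as the last step left them, time stands still between calls to the robot, and variables do not carry over. Pictures are saved under pics/ and viewed, and the job is handed in when it is done.

Besides the shell and the picture viewer there is one more tool, called after "Request:" as a command line: name --argument value ..., lists and objects as JSON in quotes. arm_command: Moves the arm, as the interface text tells. Its arguments: {"type":"object","properties":{"deltas":{"type":"array"},"gripper":{"type":"number"},"force":{"type":"number"}},"required":["deltas"]}

```bash
mkdir -p pics; cat > h.py <<'E'
from station import ctrl, optics, models
import numpy as np, cv2
def snap(c,n):
    im=optics.camera(c); cv2.imwrite('pics/'+n,cv2.cvtColor(im,cv2.COLOR_RGB2BGR)); return im
E
python3 - <<'E'
from h import *
o=ctrl.get_obs(); print({k:np.round(v,4).tolist() for k,v in o.items()}, ctrl.tip_reach)
for c in ('scene','top'):
    snap(c,c+'1.png')
    cal=optics.get_calibration(c); print(c,{k:np.round(v,4).tolist() for k,v in cal.items()})
    for t in ('well_center','filter_grip_mid','shutter_grip_mid','shutter_edge','light_base','shutter','stone_holder'):
        print(t,[(round(r['score'],2),np.round(r['at'],1).tolist()) for r in models.mark_of(t,c)][:2])
E
```

```text
{'time_s': 0.0, 'qpos': [-1.1866, 0.3005, 1.5216, 0.0, 1.3207, -0.0666], 'joint_vel': [-0.0005, -0.0014, -0.0004, 0.0002, -0.0006, -0.0002], 'tau': [0.0014, -53.1807, -35.2742, 0.0709, 0.0244, -0.0001], 'ee_pos': [0.2395, -0.4948, 0.2239], 'eef_rot': [-1.6604, 1.5696, 1.932], 'force': [0.3308, -0.3388, -0.1833], 'moment': [-0.0361, 0.0156, 0.0158], 'grip_width': 0.0939} 0.019
scene {'K': [[490.4852, 0.0, 279.1326], [0.0, 490.4852, 207.9337], [0.0, 0.0, 1.0]], 'origin': [1.0179, -0.5083, 1.2116], 'orientation': [-2.5556, -0.0166, 0.7918]}
well_center [(0.78, [303.5, 213.4])]
filter_grip_mid [(0.41, [269.2, 194.0])]
shutter_grip_mid [(0.74, [274.9, 224.6])]
shutter_edge [(0.91, [313.5, 209.1])]
light_base [(0.65, [288.9, 224.8]), (0.19, [302.7, 214.1])]
shutter [(0.75, [277.8, 232.6]), (0.69, [397.7, 151.6])]
stone_holder [(0.72, [273.2, 230.4])]
top {'K': [[536.8489, 0.0, 276.3258], [0.0, 536.8489, 200.1798], [0.0, 0.0, 1.0]], 'origin': [0.3347, -0.0004, 1.6551], 'orientation': [-3.0311, 0.0169, -1.566]}
well_center [(0.58, [261.2, 183.6])]
filter_grip_mid [(0.59, [274.0, 219.5])]
shutter_grip_mid [(0.97, [294.5, 190.7])]
shutter_edge [(0.71, [252.3, 185.5]), (0.48, [294.6, 188.0])]
light_base [(0.67, [270.0, 198.4])]
shutter [(0.76, [295.7, 192.2]), (0.49, [210.6, 161.0])]
stone_holder []
```

View pics/scene1.png

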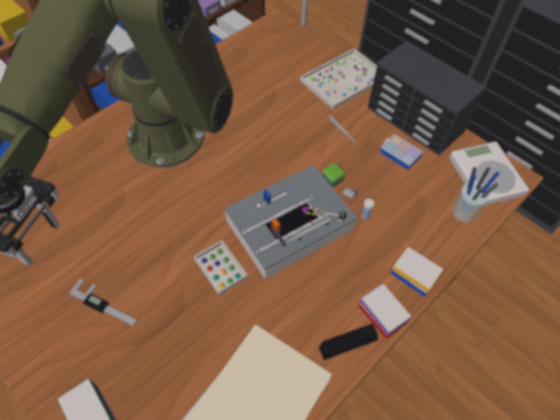

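View pics/top1.png

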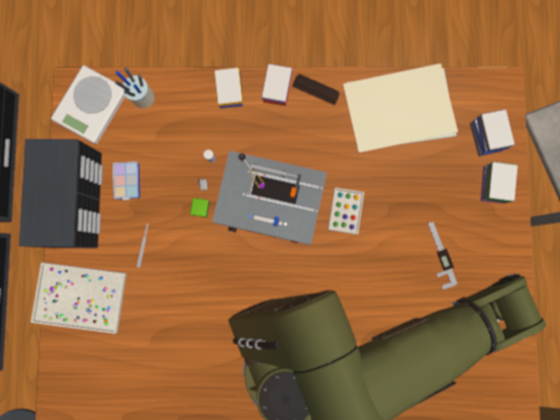

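```bash
python3 - <<'E'
import cv2
a=cv2.imread('pics/scene1.png')[130:290,190:400]; cv2.imwrite('pics/s1c.png',cv2.resize(a,None,fx=3.6,fy=3.6,interpolation=cv2.INTER_CUBIC))
a=cv2.imread('pics/top1.png')[135:265,190:350]; cv2.imwrite('pics/t1c.png',cv2.resize(a,None,fx=4.5,fy=4.5,interpolation=cv2.INTER_CUBIC))
E
```

```text
(no output)
```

View pics/s1c.png

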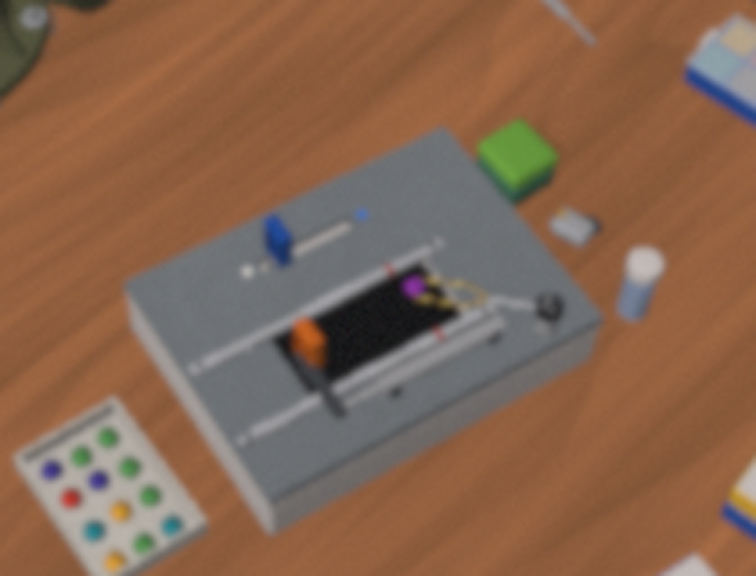

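View pics/t1c.png

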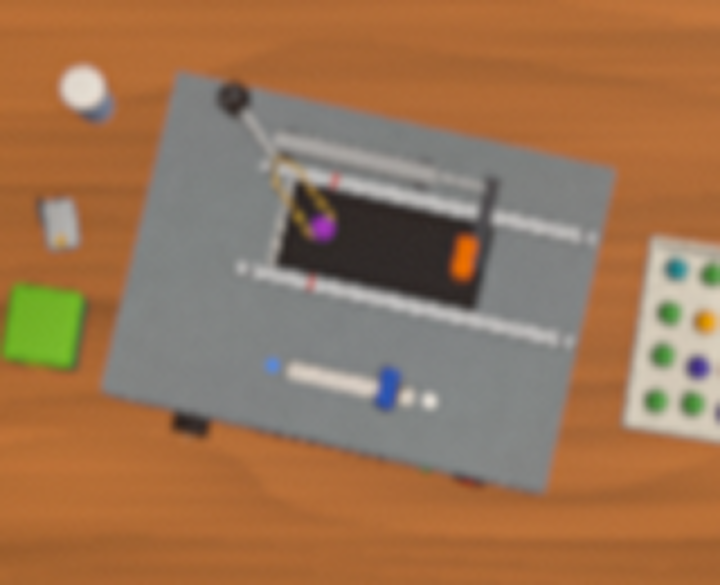

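```bash
cat > fit.py <<'E'
from h import *
from scipy.optimize import least_squares
from scipy.spatial.transform import Rotation as R
def proj(cal,P):
    Rc=R.from_euler('xyz',cal['orientation']).as_matrix(); p=(np.atleast_2d(P)-cal['origin'])@Rc
    q=p@np.array(cal['K']).T; return q[:,:2]/q[:,2:]
def w(b,P): 
    c,s=np.cos(b[2]),np.sin(b[2]); P=np.atleast_2d(P)/1000
    return P@np.array([[c,s,0],[-s,c,0],[0,0,1]])+[b[0],b[1],0]
E
cat > f1.py <<'E'
from fit import *
C=[[110,150,70],[110,-150,70],[-110,-150,70],[-110,150,70],[-10,30,77],[60,30,77]]
top=np.array([[178,72],[616,170],[548,492],[103,390],[311,283],[335,181]])/4.5+[190,135]-.4
sc=np.array([[600,322],[272,500],[128,288],[443,130],[390,270],[439,334]])/3.6+[190,130]-.4
ct,cs=optics.get_calibration('top'),optics.get_calibration('scene')
def res(b,parts=('t','s')):
    r=[]
    if 't' in parts: r.append(proj(ct,w(b,C))-top)
    if 's' in parts: r.append(proj(cs,w(b,C))-sc)
    return np.concatenate(r).ravel()
for p in (('t',),('s',),('t','s')):
    f=least_squares(res,[.4,0,-.2],args=(p,)); print(p,f.x,np.round(f.fun.reshape(-1,2),1).tolist())
b=f.x
for n,c,px in (('top',ct,(274,219.5)),('scene',cs,(269.2,194))):
    g=least_squares(lambda q:(proj(c,w(b,[[-68,-40+q[0],98]]))-px).ravel(),[10.]); print(n,'filter',g.x,g.fun)
for n,c,px in (('top',ct,(294.5,190.7)),('scene',cs,(274.9,224.6))):
    g=least_squares(lambda q:(proj(c,w(b,[[25,-65-q[0],99]]))-px).ravel(),[10.]); print(n,'shutter',g.x,g.fun)
E
python3 f1.py
```

```text
('t',) [ 0.52065369  0.04714844 -0.21785894] [[-0.0, -0.2], [0.3, -0.4], [-0.3, 0.1], [-0.4, 0.4], [0.2, 0.1], [0.2, -0.1]]
('s',) [ 0.52699963  0.04744437 -0.2195796 ] [[1.4, -0.8], [-0.4, 1.0], [-1.3, -0.8], [0.3, -0.8], [-0.2, 0.2], [0.3, 0.7]]
('t', 's') [ 0.52386608  0.04756113 -0.21843397] [[-0.1, -1.2], [0.2, -1.5], [-0.5, -0.9], [-0.5, -0.7], [0.1, -1.0], [0.1, -1.2], [0.6, -1.6], [-1.1, 0.2], [-2.0, -1.5], [-0.5, -1.5], [-1.0, -0.5], [-0.5, -0.1]]
top filter [10.17924156] [ 0.01613352 -0.07159562]
scene filter [14.39034352] [-0.09148064 -0.18303285]
top shutter [4.58160202] [-0.15521239  0.69662337]
scene shutter [0.01669083] [-0.18247963 -0.34811793]
```

```bash
cat > go.py <<'E'
from fit import *
b0=np.array([0.523,0.0475,-0.2185])
def delta(target,b=b0,sign=None,tilt=True):
    o=ctrl.get_obs(); Rt=R.from_euler('xyz',o['eef_rot']).as_matrix(); p=np.array(o['ee_pos'])
    best=None
    for s in ((1,-1) if sign is None else (sign,)):
        y=s*np.array([-np.sin(b[2]),np.cos(b[2]),0]); x=np.array([0,0,-1.]); G=np.c_[x,y,np.cross(x,y)]
        rv=R.from_matrix(Rt.T@G).as_rotvec()
        if best is None or np.linalg.norm(rv)<np.linalg.norm(best[1]): best=(s,rv)
    d=Rt.T@(np.array(target)-p)
    print('tool axes world',np.round(Rt,2).tolist(),'qpos',np.round(o['qpos'],2),'t',o['time_s'])
    print('sign',best[0],'translation',np.round(d/0.025,3).tolist(),'turn',np.round(np.degrees(best[1])/5,3).tolist())
E
python3 - <<'E'
from go import *
t=w(b0,[[-50,-45,0]])[0]; t[2]=.235
print(t);delta(t); delta(t,sign=1); delta(t,sign=-1)
E
```

```text
[0.46443437 0.01440821 0.235     ]
tool axes world [[0.0, 0.44, -0.9], [-0.0, -0.9, -0.44], [-1.0, 0.0, -0.0]] qpos [-1.19  0.3   1.52  0.    1.32 -0.07] t 0.8
sign -1 translation [-0.421, -14.425, -16.972] turn [7.67, -0.0, -0.0]
tool axes world [[0.0, 0.44, -0.9], [-0.0, -0.9, -0.44], [-1.0, 0.0, -0.0]] qpos [-1.19  0.3   1.52  0.    1.32 -0.07] t 0.8
sign 1 translation [-0.421, -14.425, -16.972] turn [-28.33, 0.0, -0.0]
tool axes world [[0.0, 0.44, -0.9], [-0.0, -0.9, -0.44], [-1.0, 0.0, -0.0]] qpos [-1.19  0.3   1.52  0.    1.32 -0.07] t 0.8
sign -1 translation [-0.421, -14.425, -16.972] turn [7.67, -0.0, -0.0]
```

Request:
arm_command --deltas '[{"translation": [-0.1,-0.6,-0.7],"turn": [0,0,0]},{"translation": [-0.2,-1.6,-1.9],"turn": [0.4,0,0]},{"translation": [-0.3,-2.6,-3.1],"turn": [1,0,0]},{"translation": [-0.4,-3.7,-4.4],"turn": [1.7,0,0]},{"translation": [-0.42,-4.8,-5.7],"turn": [2.4,0,0]},{"translation": [-0.42,-5.9,-7.0],"turn": [3.1,0,0]},{"translation": [-0.42,-7.0,-8.3],"turn": [3.8,0,0]},{"translation": [-0.42,-8.1,-9.6],"turn": [4.5,0,0]},{"translation": [-0.42,-9.2,-10.9],"turn": [5.2,0,0]},{"translation": [-0.42,-10.3,-12.2],"turn": [5.9,0,0]},{"translation": [-0.42,-11.4,-13.4],"turn": [6.6,0,0]},{"translation": [-0.42,-12.2,-14.4],"turn": [7.2,0,0]}]' --gripper 94

```text
time_s: 1.8
ee_pos: [0.4311, -0.0613, 0.2353]
eef_rot: [-3.031, 1.57, -0.069]
force: [0.6, -0.5, 0.6]
grip_width: 0.0937
```

```bash
python3 - <<'E'
from go import *
t=w(b0,[[-50,-45,0]])[0]; t[2]=.235
delta(t)
E
```

```text
tool axes world [[0.0, -0.18, -0.98], [-0.0, -0.98, 0.18], [-1.0, -0.0, -0.0]] qpos [-0.23  0.03  1.81  0.    1.3   1.53] t 1.8
sign -1 translation [0.011, -3.217, -0.77] turn [0.439, -0.008, 0.001]
```

Request:
arm_command --deltas '[{"translation": [0,-0.9,-0.2],"turn": [0.2,0,0]},{"translation": [0,-1.8,-0.45],"turn": [0.3,0,0]},{"translation": [0,-2.6,-0.6],"turn": [0.44,0,0]},{"translation": [0,-3.2,-0.77],"turn": [0.44,0,0]},{"translation": [0,-3.2,-0.77],"turn": [0.44,0,0]},{"translation": [0,-3.2,-0.77],"turn": [0.44,0,0]}]'

```text
time_s: 2.3
ee_pos: [0.4638, 0.0119, 0.2348]
eef_rot: [0.489, 1.57, -2.867]
force: [-0.3, -0.3, 0.2]
grip_width: 0.0938
```

```bash
python3 - <<'E'
from go import *
print(ctrl.get_obs()['ee_pos'],ctrl.get_obs()['eef_rot'])
c=optics.get_calibration('wrist');print({k:np.round(v,4).tolist() for k,v in c.items()})
im=snap('wrist','w1.png')
big=cv2.resize(im[...,::-1],(784,588),interpolation=cv2.INTER_CUBIC);cv2.imwrite('pics/w1b.png',big)
for t in ('well_center','filter_grip_mid','shutter_grip_mid','shutter_edge','shutter'):
    print(t,[(round(r['score'],2),np.round(r['at'],1).tolist()) for r in models.mark_of(t,'wrist')][:2])
for n,P in dict(well=[25,30,70],tick1=[-10,30,77],tick2=[60,30,77],edge=[25,60,74],sh=[25,-65,99],f0=[-68,-40,98],f20=[-68,-20,98]).items(): print(n,proj(c,w(b0,[P])).round(1).tolist())
E
```

```text
[0.46378723 0.01193271 0.23482436] [ 0.4892831   1.57048715 -2.86673287]
{'K': [[299.6245, 0.0, 273.2947], [0.0, 299.6245, 212.2779], [0.0, 0.0, 1.0]], 'origin': [0.5335, -0.0035, 0.3953], 'orientation': [2.891, 0.0007, -1.7843]}
well_center [(0.9, [198.3, 131.5])]
filter_grip_mid [(0.95, [262.4, 228.9])]
shutter_grip_mid [(0.69, [288.0, 133.5])]
shutter_edge [(0.62, [169.2, 135.0])]
shutter [(0.76, [292.1, 132.8])]
well [[199.6, 131.5]]
tick1 [[199.9, 165.8]]
tick2 [[196.0, 95.1]]
edge [[169.7, 131.3]]
sh [[291.9, 131.7]]
f0 [[265.9, 224.6]]
f20 [[246.5, 224.5]]
```

View pics/w1b.png

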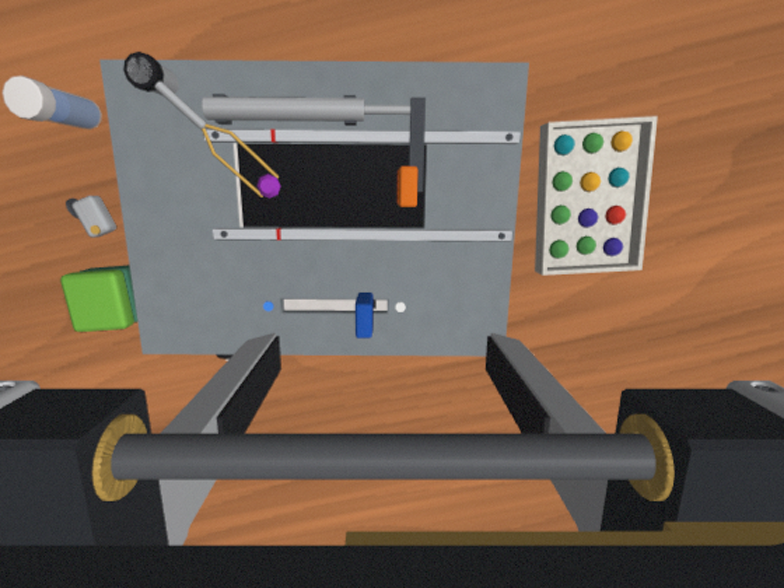

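```bash
cat > f2.py <<'E'
from fit import *
C=[[110,150,70],[110,-150,70],[-110,-150,70],[-110,150,70],[-10,30,77],[60,30,77]]
wr=np.array([[103,60],[527,62],[506,355],[143,354],[278,233],[272,135]])/1.4-.2
cw=optics.get_calibration('wrist')
f=least_squares(lambda b:(proj(cw,w(b,C))-wr).ravel(),[.52,.047,-.2185]); b=f.x
print(b,np.round(f.fun.reshape(-1,2),1).tolist())
for P,px in (([-68,-40,110],(364/1.4,321/1.4)),([-68,-40,98],(262.4,228.9)),([25,-65,113],(408/1.4,187/1.4)),([25,-65,99],(288,133.5))):
    g=least_squares(lambda q:(proj(cw,w(b,[[P[0]+q[1],P[1]+q[0],P[2]]]))-px).ravel(),[0.,0]); print(P,'dy,dx',g.x)
for z in (74,80,85,90):
  for px in ((411,192),(425,192),(411,98)):
    g=least_squares(lambda q:(proj(cw,w(b,[[q[0],q[1],z]]))-np.array(px)/1.4).ravel(),[0.,0]); print(z,px,g.x.round(1))
E
python3 f2.py
python3 -c "
import cv2
a=cv2.imread('pics/w1.png')[60:250,120:400]; cv2.imwrite('pics/w1c.png',cv2.resize(a,None,fx=2.85,fy=2.85,interpolation=cv2.INTER_CUBIC))"
```

```text
[ 0.52219679  0.04780305 -0.21961972] [[-2.1, -0.1], [1.1, -0.4], [-0.9, 0.1], [0.2, -0.1], [0.7, 0.7], [0.9, 0.2]]
[-68, -40, 110] dy,dx [ 4.56549568 -0.29821548]
[-68, -40, 98] dy,dx [ 2.6210471  -3.67192038]
[25, -65, 113] dy,dx [ 0.09688111 -0.80974219]
[25, -65, 99] dy,dx [ 2.57253975 -0.65752063]
74 (411, 192) [ 20.9 -69.4]
74 (425, 192) [ 20.9 -79.9]
74 (411, 98) [ 85.2 -68.1]
80 (411, 192) [ 20.9 -69.1]
80 (425, 192) [ 20.9 -79.3]
80 (411, 98) [ 84.  -67.8]
85 (411, 192) [ 20.9 -68.7]
85 (425, 192) [ 21.  -78.8]
85 (411, 98) [ 83.  -67.5]
90 (411, 192) [ 20.9 -68.4]
90 (425, 192) [ 21.  -78.3]
90 (411, 98) [ 82.1 -67.2]
```

View pics/w1c.png

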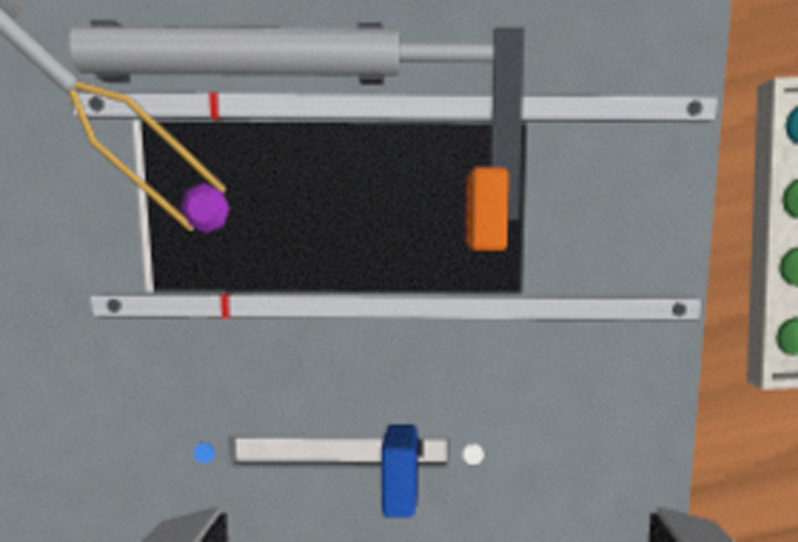

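```bash
sed -i 's/^b0=.*/b0=np.array([0.5225,0.0475,-0.219])/' go.py; python3 - <<'E'
from go import *
t=w(b0,[[-68,-36,98]])[0]; delta(t)
E
```

```text
tool axes world [[0.0, -0.22, -0.98], [-0.0, -0.98, 0.22], [-1.0, 0.0, -0.0]] qpos [-0.06  0.1   1.74 -0.    1.31  1.73] t 2.6
sign -1 translation [5.482, -0.495, 0.742] turn [0.024, -0.002, -0.0]
```

Request:
arm_command --deltas '[{"translation": [0.6,-0.3,0.5],"turn": [0,0,0]},{"translation": [1.4,-0.5,0.74],"turn": [0,0,0]},{"translation": [2.3,-0.5,0.74],"turn": [0,0,0]},{"translation": [3.2,-0.5,0.74],"turn": [0,0,0]},{"translation": [4.0,-0.5,0.74],"turn": [0,0,0]},{"translation": [4.6,-0.5,0.74],"turn": [0,0,0]},{"translation": [5.1,-0.5,0.74],"turn": [0,0,0]},{"translation": [5.4,-0.5,0.74],"turn": [0,0,0]},{"translation": [5.48,-0.5,0.74],"turn": [0,0,0]},{"translation": [5.48,-0.5,0.74],"turn": [0,0,0]},{"translation": [5.48,-0.5,0.74],"turn": [0,0,0]}]' --gripper 50 --force 10

```text
time_s: 3.52
ee_pos: [0.4488, 0.0277, 0.0986]
eef_rot: [-2.935, 1.57, -0.01]
force: [0.4, 0.5, 0.5]
grip_width: 0.0496
```

```bash
python3 - <<'E'
from go import *
t=w(b0,[[-68,-36,98]])[0]; delta(t)
im=snap('wrist','w2.png')
cv2.imwrite('pics/w2b.png',cv2.resize(im[...,::-1],(784,588),interpolation=cv2.INTER_CUBIC))
E
```

```text
tool axes world [[0.0, -0.21, -0.98], [-0.0, -0.98, 0.21], [-1.0, -0.0, -0.0]] qpos [-0.02  0.24  1.93  0.    0.98  1.77] t 3.5167
sign -1 translation [0.024, 0.028, 0.014] turn [0.033, -0.01, 0.002]
```

View pics/w2b.png

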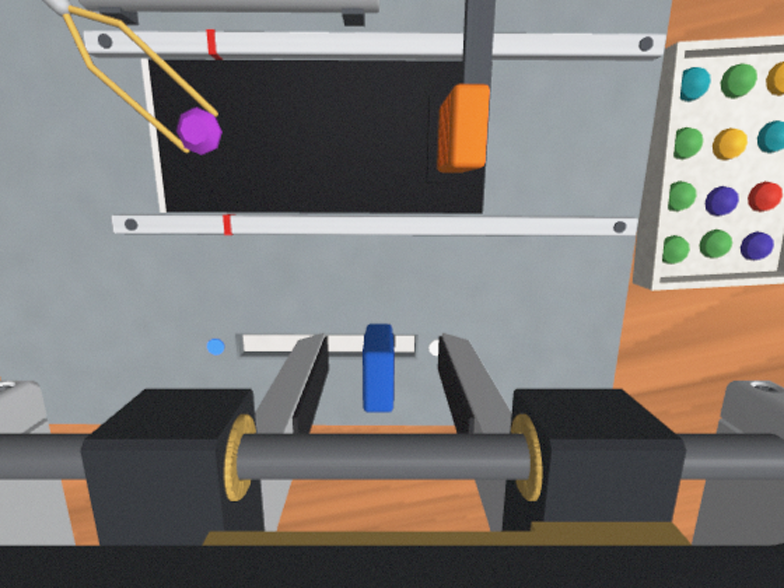

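The blue tab (378, 370) stands between the fingers (about 320 and 450), a few mm off centre. I close on it.

Request:
arm_command --deltas '[{"translation": [0,0,0],"turn": [0,0,0]},{"translation": [0,0,0],"turn": [0,0,0]},{"translation": [0,0,0],"turn": [0,0,0]},{"translation": [0,0,0],"turn": [0,0,0]},{"translation": [0,0,0],"turn": [0,0,0]},{"translation": [0,0,0],"turn": [0,0,0]}]' --gripper 5 --force 10

```text
time_s: 4.07
ee_pos: [0.4485, 0.0279, 0.098]
eef_rot: [-1.962, 1.571, 0.964]
force: [-0.1, 1.9, -0.9]
grip_width: 0.0135
```

Request:
arm_command --deltas '[{"translation": [0,-0.1,0],"turn": [0,0,0]},{"translation": [0,-0.35,0],"turn": [0,0,0]},{"translation": [0,-0.6,0],"turn": [0,0,0]},{"translation": [0,-0.85,0],"turn": [0,0,0]},{"translation": [0,-1.1,0],"turn": [0,0,0]},{"translation": [0,-1.35,0],"turn": [0,0,0]},{"translation": [0,-1.6,0],"turn": [0,0,0]},{"translation": [0,-1.8,0],"turn": [0,0,0]},{"translation": [0,-1.95,0],"turn": [0,0,0]},{"translation": [0,-2.05,0],"turn": [0,0,0]},{"translation": [0,-2.1,0],"turn": [0,0,0]},{"translation": [0,-2.1,0],"turn": [0,0,0]}]'

```text
time_s: 5.07
ee_pos: [0.46, 0.0794, 0.098]
eef_rot: [-2.335, 1.57, 0.591]
force: [5.6, 0.0, -1.3]
grip_width: 0.0121
```

```bash
python3 - <<'E'
from go import *
o=ctrl.get_obs();print(o['force'],o['grip_width']); t=w(b0,[[-68,20,98]])[0]; delta(t)
im=snap('wrist','w3.png')
cv2.imwrite('pics/w3b.png',cv2.resize(im[...,::-1],(784,588),interpolation=cv2.INTER_CUBIC))
E
```

```text
[ 5.55266278  0.02865582 -1.29911044] 0.012145369827565863
tool axes world [[0.0, -0.21, -0.98], [0.0, -0.98, 0.21], [-1.0, -0.0, -0.0]] qpos [0.09 0.27 1.88 0.   0.99 1.88] t 5.0667
sign -1 translation [-0.0, -0.096, 0.001] turn [0.035, -0.006, 0.007]
```

View pics/w3b.png

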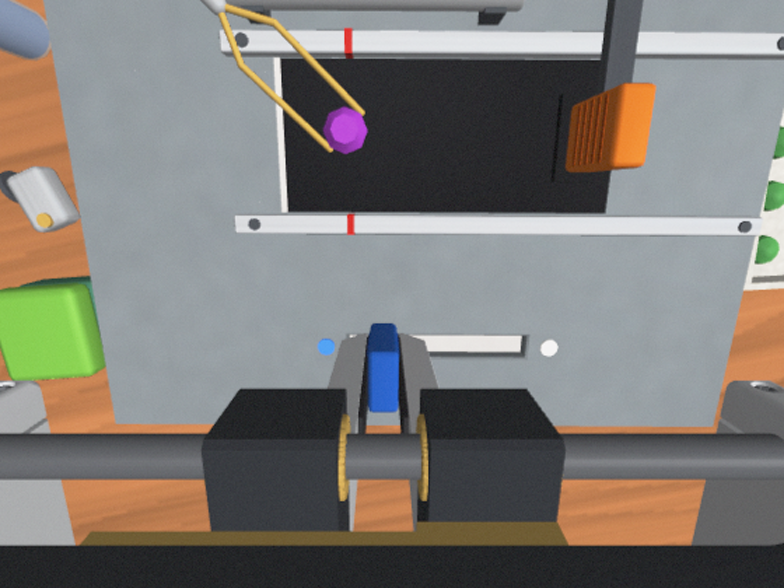

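Request:
arm_command --deltas '[{"translation": [0,-0.06,-0.05],"turn": [0,0,0]},{"translation": [0,-0.12,-0.05],"turn": [0,0,0]},{"translation": [0,-0.16,-0.05],"turn": [0,0,0]},{"translation": [0,-0.2,-0.05],"turn": [0,0,0]},{"translation": [0,-0.2,-0.05],"turn": [0,0,0]}]'

```text
time_s: 5.53
ee_pos: [0.4611, 0.0835, 0.0979]
eef_rot: [0.419, 1.568, -2.939]
force: [-4.9, -3.3, 6.7]
grip_width: 0.0118
```

```bash
python3 - <<'E'
from go import *
o=ctrl.get_obs();print(o['force'],o['grip_width']); t=w(b0,[[-68,20,98]])[0]; delta(t)
E
```

```text
[-4.89933798 -3.33929101  6.674106  ] 0.011842673209154667
tool axes world [[-0.0, -0.21, -0.98], [-0.0, -0.98, 0.21], [-1.0, 0.0, 0.0]] qpos [ 0.1   0.28  1.87 -0.    0.99  1.89] t 5.5333
sign -1 translation [-0.003, 0.073, 0.01] turn [0.035, 0.027, -0.012]
```

Request:
arm_command --deltas '[{"translation": [0,-0.06,0.03],"turn": [0,0,0]},{"translation": [0,-0.12,0.03],"turn": [0,0,0]},{"translation": [0,-0.16,0.03],"turn": [0,0,0]},{"translation": [0,-0.2,0.03],"turn": [0,0,0]},{"translation": [0,-0.2,0.03],"turn": [0,0,0]}]' --force 20

```text
time_s: 5.95
ee_pos: [0.4612, 0.0851, 0.0979]
eef_rot: [1.279, 1.563, -2.079]
force: [-7.7, -38.9, 12.5]
grip_width: 0.0133
```

```bash
python3 - <<'E'
from go import *
o=ctrl.get_obs();print(o['force'],o['grip_width']); t=w(b0,[[-68,20,98]])[0]; delta(t)
im=snap('wrist','w4.png')
cv2.imwrite('pics/w4b.png',cv2.resize(im[200:340,150:430,::-1],None,fx=2.8,fy=2.8,interpolation=cv2.INTER_CUBIC))
E
```

```text
[ -7.73324283 -38.87932731  12.51009729] 0.01330414814849641
tool axes world [[-0.0, -0.21, -0.98], [-0.01, -0.98, 0.21], [-1.0, 0.01, 0.0]] qpos [ 0.11  0.28  1.87 -0.01  1.    1.9 ] t 5.95
sign -1 translation [-0.004, 0.134, 0.001] turn [0.035, 0.026, -0.087]
```

View pics/w4b.png

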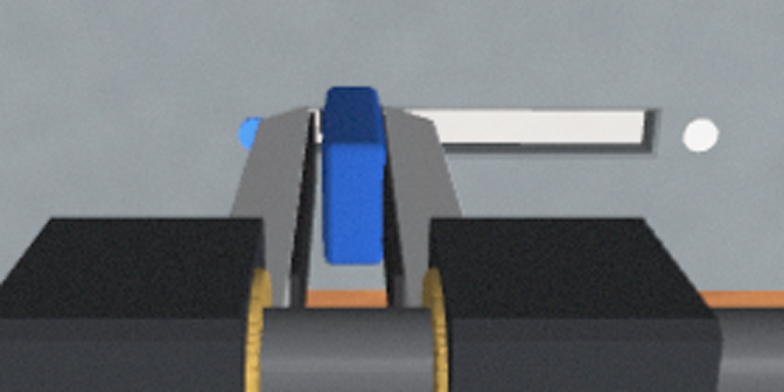

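Request:
arm_command --deltas '[{"translation": [0,0.1,0],"turn": [0,0,0]},{"translation": [0,0.1,0],"turn": [0,0,0]},{"translation": [0,0.1,0],"turn": [0,0,0]},{"translation": [0,0.1,0],"turn": [0,0,0]},{"translation": [0,0.1,0],"turn": [0,0,0]},{"translation": [-0.6,0.1,0],"turn": [0,0,0]},{"translation": [-1.3,0.1,0],"turn": [0,0,0]},{"translation": [-2.1,0.1,0],"turn": [0,0,0]},{"translation": [-3,0.1,0],"turn": [0,0,0]},{"translation": [-3.8,0.1,0],"turn": [0,0,0]},{"translation": [-4.2,0.1,0],"turn": [0,0,0]},{"translation": [-4.2,0.1,0],"turn": [0,0,0]}]' --gripper 50

```text
time_s: 7.0
ee_pos: [0.4625, 0.0866, 0.2047]
eef_rot: [-2.781, 1.568, 0.145]
force: [-0.2, 1.1, 1.0]
grip_width: 0.05
```

```bash
python3 - <<'E'
from go import *
o=ctrl.get_obs();print(o['force'],o['grip_width']); t=w(b0,[[25,-63,104]])[0]; delta(t)
cw=optics.get_calibration('wrist'); np.save('cw5.npy',cw,allow_pickle=True)
im=snap('wrist','w5.png')
cv2.imwrite('pics/w5b.png',cv2.resize(im[...,::-1],(784,588),interpolation=cv2.INTER_CUBIC))
E
```

```text
[-0.23864519  1.14618683  1.0187605 ] 0.05003314499510721
tool axes world [[0.0, -0.21, -0.98], [0.0, -0.98, 0.21], [-1.0, -0.0, -0.0]] qpos [0.11 0.14 1.77 0.   1.23 1.89] t 7.0
sign -1 translation [4.034, 3.543, -3.66] turn [0.039, -0.034, 0.013]
```

View pics/w5b.png

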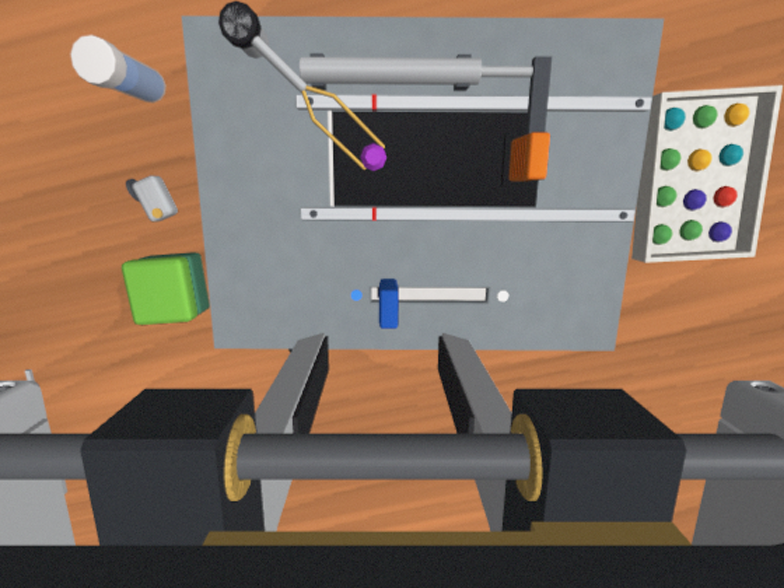

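```bash
cat > f3.py <<'E'
from fit import *
cw=np.load('cw5.npy',allow_pickle=True).item()
C=[[110,-150,70],[-110,-150,70],[-110,150,70],[-10,30,77],[60,30,77],[110,150,70]]
wr=np.array([[662,18],[614,350],[215,349],[374.5,214],[374.5,102],[184,17]])/1.4-.2
f=least_squares(lambda b:(proj(cw,w(b,C))-wr).ravel(),[.52,.047,-.2185]); b=f.x
print(b,np.round(f.fun.reshape(-1,2),1).tolist())
for n,z,px in (('filtertop',110,(389,316)),('foot backface',72,(389,280)),('slotL',70,(372,295)),('slotR',70,(487,295)),('blue dot',70,(357,296)),('white dot',70,(503,296)),('tab top',113,(535,161)),('edge',75,(332,158))):
    g=least_squares(lambda q:(proj(cw,w(b,[[q[0],q[1],z]]))-np.array(px)/1.4+.2).ravel(),[0.,0]); print(n,g.x.round(1))
E
python3 f3.py; python3 -c "
import cv2
a=cv2.imread('pics/w5.png')[185:250,225:385]; cv2.imwrite('pics/w5c.png',cv2.resize(a,None,fx=5,fy=5,interpolation=cv2.INTER_CUBIC))
a=cv2.imread('pics/w5.png')[30:170,200:400]; cv2.imwrite('pics/w5d.png',cv2.resize(a,None,fx=4,fy=4,interpolation=cv2.INTER_CUBIC))"
```

```text
[ 0.52159424  0.04898269 -0.21819565] [[1.6, 0.1], [0.7, 0.5], [-0.1, 0.0], [-0.1, 0.3], [-0.2, 0.1], [-1.9, -0.3]]
filtertop [-71.6  20.1]
foot backface [-56.2  19.8]
slotL [-67.8  32. ]
slotR [-67.4 -51.4]
blue dot [-68.6  42.9]
white dot [-68.1 -63. ]
tab top [ 22.3 -62.8]
edge [26.3 57.9]
```

View pics/w5c.png

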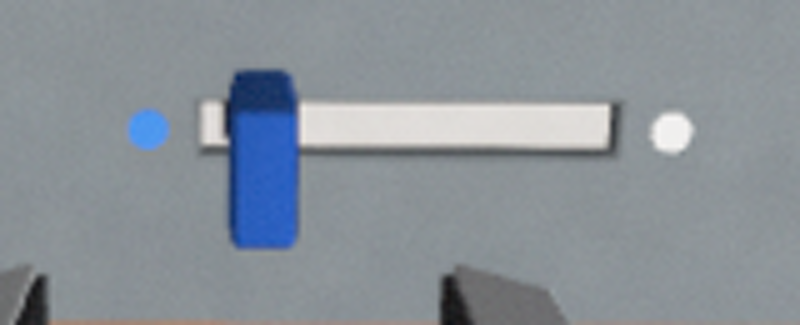

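View pics/w5d.png

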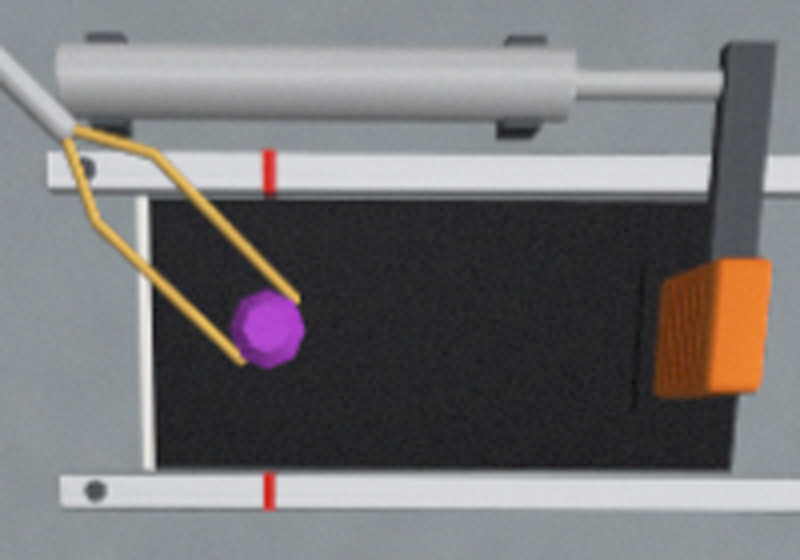

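```bash
sed -i 's/^b0=.*/b0=np.array([0.5222,0.0490,-0.2185])/' go.py; python3 - <<'E'
from go import *
t=w(b0,[[25,-65,200]])[0]; delta(t);print(t)
E
```

```text
tool axes world [[0.0, -0.21, -0.98], [0.0, -0.98, 0.21], [-1.0, -0.0, -0.0]] qpos [0.11 0.14 1.77 0.   1.23 1.89] t 7.05
sign -1 translation [0.125, 3.553, -3.669] turn [0.033, -0.011, 0.005]
[ 0.53251583 -0.01987368  0.2       ]
```

Request:
arm_command --deltas '[{"translation": [0,0.4,-0.4],"turn": [0,0,0]},{"translation": [0,1.1,-1.1],"turn": [0,0,0]},{"translation": [0,1.9,-1.9],"turn": [0,0,0]},{"translation": [0,2.6,-2.7],"turn": [0,0,0]},{"translation": [0,3.2,-3.3],"turn": [0.03,0,0]},{"translation": [0,3.55,-3.67],"turn": [0.03,0,0]},{"translation": [0,3.55,-3.67],"turn": [0.03,0,0]},{"translation": [0.5,3.55,-3.67],"turn": [0.03,0,0]},{"translation": [1,3.55,-3.67],"turn": [0.03,0,0]},{"translation": [1.4,3.55,-3.67],"turn": [0.03,0,0]},{"translation": [1.6,3.55,-3.67],"turn": [0.03,0,0]},{"translation": [1.6,3.55,-3.67],"turn": [0.03,0,0]}]' --gripper 50

```text
time_s: 8.05
ee_pos: [0.5316, -0.0194, 0.1616]
eef_rot: [0.095, 1.568, 3.019]
force: [0.3, 0.7, -0.1]
grip_width: 0.0501
```

```bash
python3 - <<'E'
from go import *
t=w(b0,[[25,-65,108]])[0]; delta(t)
im=snap('wrist','w6.png')
cv2.imwrite('pics/w6b.png',cv2.resize(im[...,::-1],(784,588),interpolation=cv2.INTER_CUBIC))
E
```

```text
tool axes world [[-0.0, -0.22, -0.98], [0.0, -0.98, 0.22], [-1.0, 0.0, 0.0]] qpos [-0.11  0.32  1.64  0.    1.18  1.68] t 8.05
sign -1 translation [2.145, 0.011, -0.043] turn [0.006, 0.026, -0.003]
```

View pics/w6b.png

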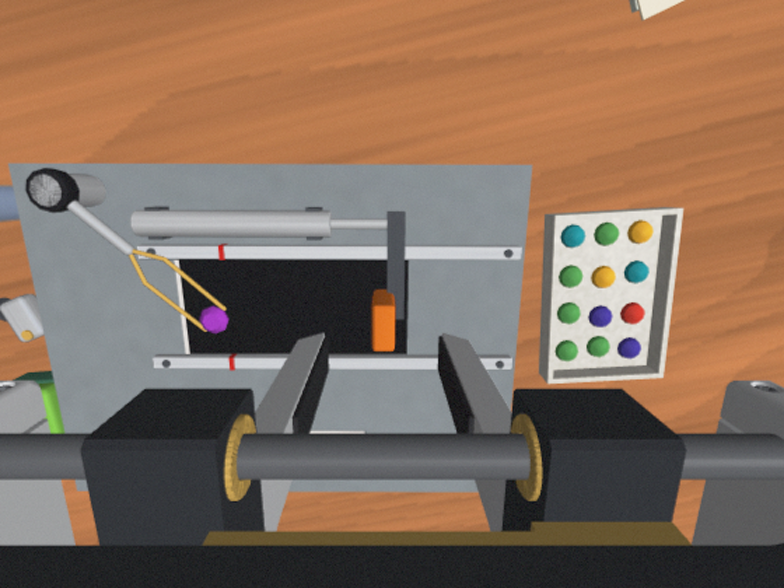

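Request:
arm_command --deltas '[{"translation": [0.4,0,-0.04],"turn": [0,0,0]},{"translation": [0.9,0,-0.04],"turn": [0,0,0]},{"translation": [1.4,0,-0.04],"turn": [0,0,0]},{"translation": [1.8,0,-0.04],"turn": [0,0,0]},{"translation": [2.05,0,-0.04],"turn": [0,0,0]},{"translation": [2.15,0,-0.04],"turn": [0,0,0]},{"translation": [2.15,0,-0.04],"turn": [0,0,0]}]'

```text
time_s: 8.68
ee_pos: [0.5333, -0.0202, 0.1089]
eef_rot: [0.12, 1.57, 3.043]
force: [-0.3, -0.6, 0.9]
grip_width: 0.05
```

```bash
python3 - <<'E'
from go import *
t=w(b0,[[25,-65,108]])[0]; delta(t)
im=snap('wrist','w7.png')
cv2.imwrite('pics/w7b.png',cv2.resize(im[...,::-1],(784,588),interpolation=cv2.INTER_CUBIC))
E
```

```text
tool axes world [[-0.0, -0.22, -0.98], [0.0, -0.98, 0.22], [-1.0, 0.0, 0.0]] qpos [-0.11  0.39  1.69 -0.    1.06  1.68] t 8.6833
sign -1 translation [0.034, -0.006, 0.034] turn [-0.001, 0.006, -0.001]
```

View pics/w7b.png

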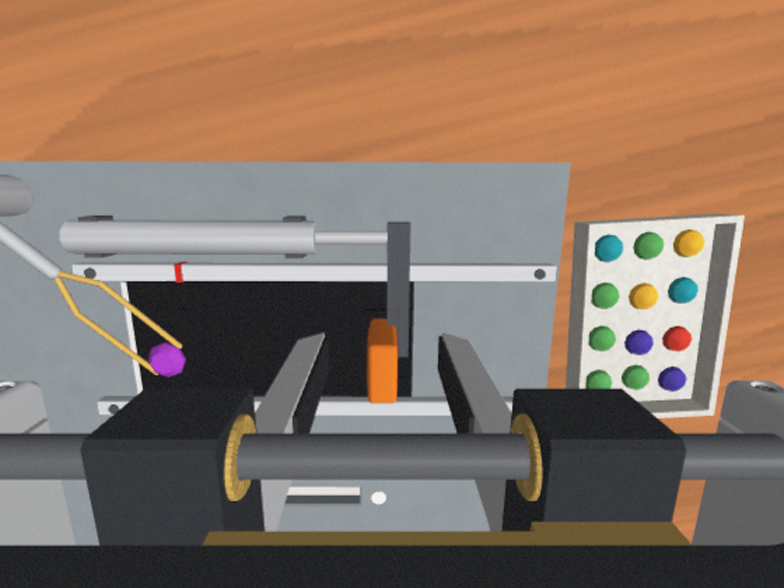

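Request:
arm_command --deltas '[{"translation": [0,0,0],"turn": [0,0,0]},{"translation": [0,0,0],"turn": [0,0,0]},{"translation": [0,0,0],"turn": [0,0,0]},{"translation": [0,0,0],"turn": [0,0,0]},{"translation": [0,0,0],"turn": [0,0,0]},{"translation": [0,0,0],"turn": [0,0,0]},{"translation": [0,0,0],"turn": [0,0,0]},{"translation": [0,0,0],"turn": [0,0,0]}]' --gripper 2 --force 40

```text
time_s: 9.4
ee_pos: [0.5335, -0.02, 0.1093]
eef_rot: [-1.989, 1.57, 0.934]
force: [0.1, 1.7, 1.1]
grip_width: 0.0118
```

```bash
python3 - <<'E'
from go import *
o=ctrl.get_obs();print(o['force'],o['grip_width'],o['ee_pos']); t=w(b0,[[25,-65,108]])[0]; delta(t)
E
```

```text
[0.12739166 1.68544188 1.12487796] 0.011827734817067635 [ 0.53345219 -0.02004061  0.10929176]
tool axes world [[0.0, -0.22, -0.98], [0.0, -0.98, 0.22], [-1.0, -0.0, -0.0]] qpos [-0.11  0.39  1.69  0.    1.06  1.68] t 9.4
sign -1 translation [0.052, 0.002, 0.038] turn [-0.001, -0.002, 0.004]
```

Gripped with 11.8 mm opening, nearly no side load. I draw it 30 mm (tool +y 1.2).

Request:
arm_command --deltas '[{"translation": [0,0.1,0],"turn": [0,0,0]},{"translation": [0,0.25,0],"turn": [0,0,0]},{"translation": [0,0.42,0],"turn": [0,0,0]},{"translation": [0,0.6,0],"turn": [0,0,0]},{"translation": [0,0.78,0],"turn": [0,0,0]},{"translation": [0,0.94,0],"turn": [0,0,0]},{"translation": [0,1.07,0],"turn": [0,0,0]},{"translation": [0,1.15,0],"turn": [0,0,0]},{"translation": [0,1.2,0],"turn": [0,0,0]},{"translation": [0,1.2,0],"turn": [0,0,0]},{"translation": [0,1.2,0],"turn": [0,0,0]},{"translation": [0,1.2,0],"turn": [0,0,0]}]'

```text
time_s: 10.4
ee_pos: [0.5269, -0.0494, 0.1093]
eef_rot: [-1.603, 1.57, 1.32]
force: [0.8, 7.6, 1.4]
grip_width: 0.0117
```

```bash
python3 - <<'E'
from go import *
o=ctrl.get_obs();print(o['force'],o['grip_width'],o['ee_pos']); t=w(b0,[[25,-95,109.3]])[0]; delta(t)
d=np.array(o['ee_pos'])-[ 0.53345219,-0.02004061,0.10929176]; s=b0[2]; print('moved along base y',-d[0]*np.sin(s)+d[1]*np.cos(s),'x',d[0]*np.cos(s)+d[1]*np.sin(s))
im=snap('wrist','w8.png')
cv2.imwrite('pics/w8b.png',cv2.resize(im[...,::-1],(784,588),interpolation=cv2.INTER_CUBIC))
for c in('wrist','top','scene'):
    if c!='wrist': snap(c,c+'8.png')
    for t in ('well_center','shutter_edge'): print(c,t,[(round(r['score'],2),np.round(r['at'],1).tolist()) for r in models.mark_of(t,c)][:2])
E
python3 -c "
import cv2
a=cv2.imread('pics/top8.png')[135:265,190:350]; cv2.imwrite('pics/t8c.png',cv2.resize(a,None,fx=4.5,fy=4.5,interpolation=cv2.INTER_CUBIC))
a=cv2.imread('pics/scene8.png')[130:290,190:400]; cv2.imwrite('pics/s8c.png',cv2.resize(a,None,fx=3.6,fy=3.6,interpolation=cv2.INTER_CUBIC))"
```

```text
[0.8287416  7.56727161 1.40084863] 0.0117099704729229 [ 0.52686528 -0.04938166  0.109271  ]
tool axes world [[0.0, -0.22, -0.98], [0.0, -0.98, 0.22], [-1.0, -0.0, -0.0]] qpos [-0.16  0.38  1.7   0.    1.06  1.63] t 10.4
sign -1 translation [-0.001, -0.001, 0.035] turn [-0.003, -0.0, 0.011]
moved along base y -0.030071245760420955 x -7.016498650987222e-05
wrist well_center [(0.7, [94.4, 241.6])]
wrist shutter_edge [(0.73, [92.0, 243.6])]
top well_center [(0.55, [259.0, 186.9])]
top shutter_edge [(0.65, [266.6, 185.0])]
scene well_center [(0.91, [300.4, 214.3]), (0.67, [306.4, 214.1])]
scene shutter_edge [(0.96, [303.0, 213.2])]
```

View pics/w8b.png

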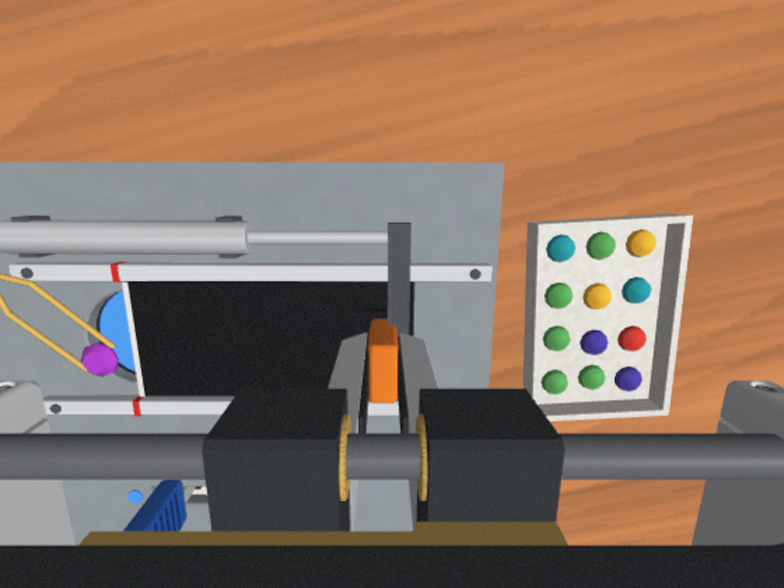

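View pics/s8c.png

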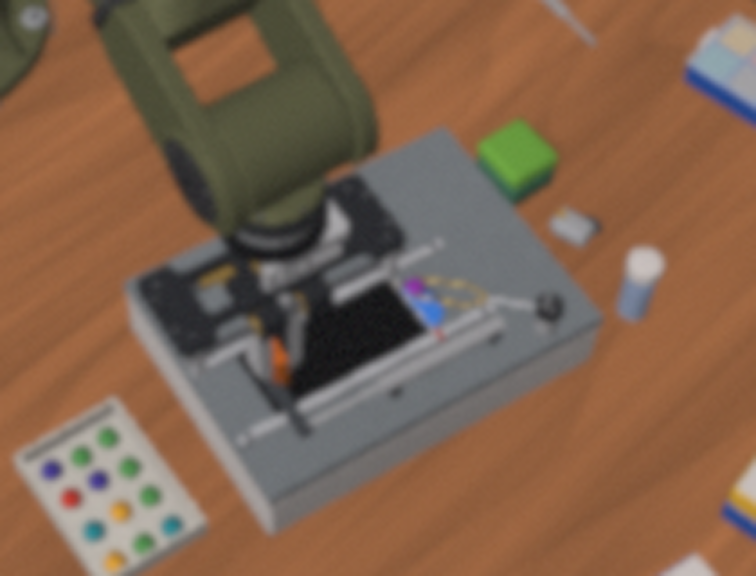

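View pics/t8c.png

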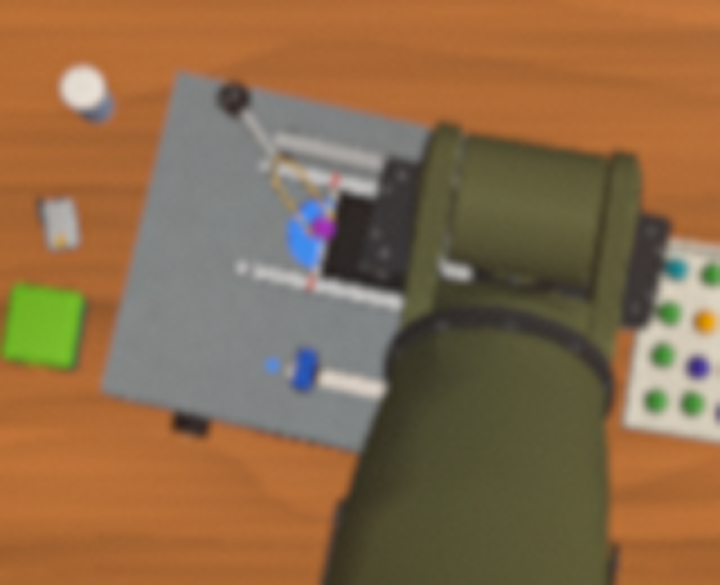

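```bash
python3 - <<'E'
from go import *
cw=optics.get_calibration('wrist'); np.save('cw8.npy',cw,allow_pickle=True)
snap('wrist','w9.png')
o=ctrl.get_obs(); print(o['force'],o['time_s'])
a=cv2.imread('pics/w9.png')[185:300,60:160]; cv2.imwrite('pics/w9c.png',cv2.resize(a,None,fx=5,fy=5,interpolation=cv2.INTER_CUBIC))
P=[[-10,30,77],[60,30,77],[55,30,75],[-5,30,75],[55,30,73],[-5,30,73],[25,-95,113],[60,-140,77],[110,-150,70]]
print(np.round((proj(cw,w(b0,P))-[60,185]+.5)*5-.5,0).tolist())
E
```

```text
[1.28751224 7.47525785 1.19150798] 10.9
[[191.0, 531.0], [113.0, 48.0], [129.0, 82.0], [193.0, 493.0], [138.0, 79.0], [201.0, 486.0], [1067.0, 413.0], [1412.0, 49.0], [1502.0, -348.0]]
```

View pics/w9c.png

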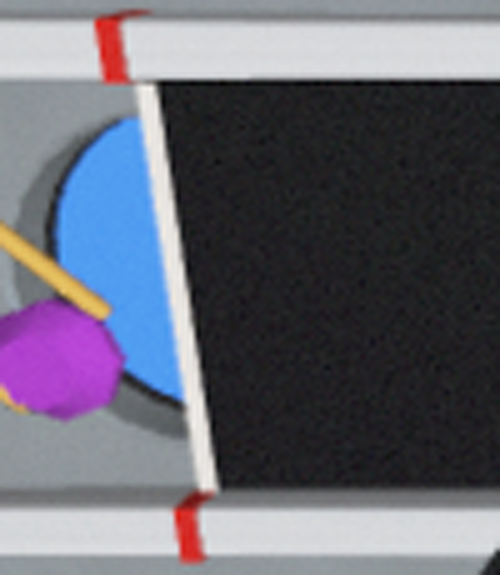

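```bash
python3 -c "
from h import *
print(ctrl.hand_in()); o=ctrl.get_obs(); print(o['time_s'],o['force'],o['grip_width'],o['ee_pos'])"
```

```text
the job is handed in; nothing more can be done
None
the job is handed in; nothing more can be done
```

The blue filter is at its end stop at the blue-dot end. The shutter is held at half travel, with the gripper still pinching its orange grip. I handed the job in at about 11 s.

**Filter:** I moved it first, with the shutter still shut. I pinched the blue grip and slid it until it pressed firmly on the stop, at about 39 N on the wrist. That was close to the 40 N limit, but the load was through the fingers, not the arm or gripper body. After I let go, the wrist camera put it at base y ≈ 20 mm, which is full travel, and blue light showed in the half-open well.

**Shutter:** I gripped the orange tab from above with 40 N and drew it 30.1 mm by the arm's own reading.
- **Image:** the blade's white leading line meets the lower red tick and lies within about 1 mm of where half travel should be.
- **Force:** the wrist read about 7.5 N along the slide, against 7.9 N expected at half travel. It already read 1.7 N before the pull, so this is only a rough check.

**Disagreement:** the top camera network's point for the blade edge was several pixels off the well centre. The arm covered part of that view, so I relied on the closer wrist picture. In that picture and in the scene view the network put the edge within 2 to 3 pixels of the well centre.

In the pictures, the stone and the things that showed beside the base were where they started. I did not check every item around the table one by one.

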